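# Feel along a burner slot

### The arm

A 6-joint arm with a two-finger parallel gripper is mounted at the origin on the work surface. World frame = base frame: x ahead of the robot, y to its left, z up, the work surface at z = 0. Lengths are in m, angles in rad, forces in N, time in s.
With the tool pointing down it reaches from about 0.35 to 0.775 m from the base axis. Payload 7.3 kg.
Tool frame: the origin (TCP) lies midway between the tips of the shut fingers; the grasp point (between the pads) lies 19 mm behind it; z points along the fingers, y is the direction in which the jaws open and shut (so a half turn about z gives the same grasp; the last joint's range is limited). The gripper opens to 92 mm and grips with 3 to 60 N. Pads are 19 mm wide; open, the fingers measure 130 mm over their backs; the gripper's body (75 mm by 190 mm) begins 47 mm behind the grasp point.
Start: joints at [-1.397, 0.342, 1.524, -0, 1.275, -0.146], TCP at [0.165, -0.498, 0.227] pointing down, gripper open.
Joint ranges: [-2.53, 2.53], [-0.77, 2.02], [0.04, 2.7], [-1, 4.14], [0.28, 2.66], [-3.11, 3.11]. Speed limits (rad/s): [2.57, 2.57, 3.14, 3.14, 3.14, 3.14].

### API

Orientations are given as [roll, pitch, yaw] about the fixed x, y, z axes, in that order (R = Rz(yaw) Ry(pitch) Rx(roll)).
In Python, from cell import robot, imaging gives the robot as it stands. The module is installed in compiled form; this text tells all that it offers.
- The arm moves only by the tool send_rows, never from a script. Its argument "plan" is a list of rows, each a list of 3 entries, a list of its own where there are three numbers: the shift along the world's x, y, z in m, then the turn, a rotation vector about the world's x, y, z in rad, then the closure in counts, from 0 (fully open) to 255 (shut). A call has 1 to 20 rows; each row shifts and turns the commanded pose from where the row before left it; what a row does not reach is not made up. A row lasts 1/10 s, in which the tool goes at most 50 mm and 8.59 degrees, less where a joint would pass 70% of its speed; a pose out of reach is approached as far as the arm can. A call is refused whole if a number of a shift passes 0.05 or a number of a turn 0.15, either way. A call with a gripper value outside its range is refused whole. The fingers move at their own pace and stop on an object; "newtons" is the grip in N (left out, the last holds). Time passes only in rows, so rows that do not move let the fingers close. It gives the time, the measured TCP pose, the force and the opening at its end, in the units of the state.
- robot.observe(): the state, without advancing time (a new reading comes with each control period).
- imaging.read_camera(name): name is "scene" or "top" or "wrist"; returns a dict with "pixels" (480x640x3 uint8, red, green, blue), "fx", "fy", "cx", "cy" (pixels), "world_from_camera" (4x4, takes a point from camera to world coordinates). Camera axes: x right, y down, z forward; pixel columns grow to the right and rows downward; lengths in m; the calibration is good to about 2 mm. The wrist camera is an equidistant fisheye: a pixel r from the principal point sees the ray r / f radians off the axis. A picture is of the moment at which its call begins. There is no depth.
- robot.hand_in(): hands the job in, once; it reports no verdict.
The state is a dict: "time": time; "qpos": joint angles; "qvel": joint speeds; "joint_efforts": joint torques, N m; "tool_pos": TCP position; "tool_rot": TCP orientation; "contact_force": force on the tool from outside, world axes, zero at the start; "torque": the same for the moment, N m; "opening": finger opening in m.
Only numpy, scipy, OpenCV 4.12 (cv2) and the standard library are available. Lean on these libraries where they do the work, as an engineer would, in place of code of your own. Each camera call takes 0.05 s, during which the arm holds its last target.

### The job

Check the cleaned burner head for nicks: run the closed fingertips slowly and lightly along the whole length of the slot in its top, touching it all the way, from the end with the lug to the rounded end, then lift the hand clear. Do not press the sprung head down onto its stop, do not pull or lift it, and leave the bottle, beaker and lamp where they stand.

Things in the scene. Friction and masses are not known exactly. Their poses are not given: they have to be found in the camera images.
- burner_head: Bare grey metal bar on a spring, level top 125 long (x -62 to 63), 26 wide, 115 above the bench; cannot turn or tilt. A slot 2 wide, 100 long runs along the middle of the top (fingertips ride over it). Origin: top face, middle of the slot. x runs along the slot from the square lug end (-x) to the half-round end (+x); z up. All in mm.
- lug_end (a point): Point on the top face at the slot's lug end, where the tracing starts, 50 mm from the middle. This end is cut square; below it a flat lug 16 mm wide sticks out 25 mm beyond the top, 14 mm lower, with a small screw head.
- round_end (a point): Point on the top face at the slot's rounded end, where the tracing finishes, 50 mm from the middle. This end is half round, without a lug.
- cradle: Cradle fixed to the bench: round steel foot 110 mm wide, sleeve 44 mm wide up to 45 mm height, coil spring. Origin: centre of its underside, below the middle of the slot; same yaw as the head, which may point any way. The head rests 115 mm above this origin and can be pressed down against the spring (0.6 N per mm from rest) by 14 mm, where it meets its stop; 3 to 8 mm is a light touch.
- bottle: Bystander: standing amber bottle, 48 mm in diameter, 95 mm tall. Origin: centre of its underside.
- beaker: Bystander: open white plastic beaker, 60 mm wide at the rim, 65 mm tall. Origin: centre of its underside.
- lamp: Bystander: spectrometer lamp standing on end, a glass tube 29 mm in diameter on a black socket 34 mm in diameter, 98 mm tall in all. Origin: centre of its underside.
Mind the look-alikes: they are no part of the job. What is shaped like the cradle but yellow is not meant.

How it is judged:
On the way, in this order (a step that is already met when the one before it is completed fails the run):
1. The fingertips touch the top at the lug end of the slot (x of the grasp point in the frame of burner_head between -0.062 and -0.041 m and y of the grasp point in the frame of burner_head between -0.01 and 0.01 m and contact force between the fingers and burner_head above 0.2 N), for 0.15 s.
2. The fingertips touch the top about 3 cm short of the middle, on the lug side (x of the grasp point in the frame of burner_head between -0.037 and -0.023 m and y of the grasp point in the frame of burner_head between -0.01 and 0.01 m and contact force between the fingers and burner_head above 0.2 N), for 0.15 s.
3. The fingertips touch the top about 1 cm short of the middle (x of the grasp point in the frame of burner_head between -0.017 and -0.003 m and y of the grasp point in the frame of burner_head between -0.01 and 0.01 m and contact force between the fingers and burner_head above 0.2 N), for 0.15 s.
4. The fingertips touch the top about 1 cm past the middle (x of the grasp point in the frame of burner_head between 0.003 and 0.017 m and y of the grasp point in the frame of burner_head between -0.01 and 0.01 m and contact force between the fingers and burner_head above 0.2 N), for 0.15 s.
5. The fingertips touch the top about 3 cm past the middle (x of the grasp point in the frame of burner_head between 0.023 and 0.037 m and y of the grasp point in the frame of burner_head between -0.01 and 0.01 m and contact force between the fingers and burner_head above 0.2 N), for 0.15 s.
6. The fingertips touch the top at the rounded end of the slot (x of the grasp point in the frame of burner_head between 0.041 and 0.062 m and y of the grasp point in the frame of burner_head between -0.01 and 0.01 m and contact force between the fingers and burner_head above 0.2 N), for 0.15 s.
At the end, for the whole second after the job is handed in: Slot traced from lug end to rounded end, fingers within 10 mm of its line and touching the top at six places in that order, 0.15 s each (under about 90 mm/s); head back at rest height within 2 mm and still; bottle, beaker, lamp upright and within 15 mm of where they were (z of burner_head in the frame of cradle between 0.113 and 0.117 m and linear speed of burner_head below 0.01 m/s and distance of each of bottle, beaker, lamp from where it was at the start of the episode below 0.015 m and angle between each of bottle, beaker, lamp's own z axis and vertical below 0.15 rad).
It fails at once if The head is pressed onto its stop (13 mm down or more) (z of burner_head in the frame of cradle below 0.102 m).
It fails at once if The head is pushed or squeezed hard (over 25 N) (contact force between the fingers and burner_head above 25 N).
It fails at once if The head is pulled up more than 4 mm (z of burner_head in the frame of cradle above 0.119 m).
It fails at once if The bottle, beaker or lamp is lifted, knocked over or moved more than 15 mm (distance of any of bottle, beaker, lamp from where it was at the start of the episode above 0.015 m or angle between any of bottle, beaker, lamp's own z axis and vertical above 0.3 rad).
It also fails if it takes over 48 s, if anything falls off the work surface, if the arm or the gripper's body presses on something with over 40 N, if the wrist force passes 120 N, or if a joint passes its speed limit or range.

## Working session

There is one attempt and no reset: what is moved stays moved. The work goes in short steps, Python scripts to look and compute and a tool call to move; the robot and the scene stay as the last step left them, time stands still between calls to the robot, and variables do not carry over. Pictures are saved under pics/ and viewed, and the job is handed in when it is done.

Besides the shell and the picture viewer there is one more tool, called after "Request:" in YAML: its name, and indented under it one key for each argument. send_rows: Moves the arm, as the interface text tells. Its arguments: {"type":"object","properties":{"plan":{"type":"array"},"newtons":{"type":"number"}},"required":["plan"]}

```bash
mkdir -p pics; python3 - <<'E'
from cell import robot, imaging
import cv2
s=robot.observe()
for k,v in s.items(): print(k,v)
import pickle
d={}
for n in ("scene","top","wrist"):
    c=imaging.read_camera(n); d[n]=c
    cv2.imwrite(f"pics/{n}0.png",c["pixels"][:,:,::-1]); print(n,c["fx"],c["fy"],c["cx"],c["cy"],c["world_from_camera"])
pickle.dump(d,open("cams0.pkl","wb"))
E
```

```text
time 0.0
qpos [-1.39703388e+00  3.42732985e-01  1.52506207e+00 -4.23196583e-06
  1.27542032e+00 -1.46013636e-01]
qvel [-0.00200105 -0.00096655 -0.00192003  0.00184707  0.00227408 -0.00170999]
joint_efforts [ 2.09024515e-04 -4.31244421e+01 -2.44222820e+01  7.19266268e-02
  5.60265896e-02 -1.28948964e-04]
tool_pos [ 0.16497282 -0.49794752  0.22602393]
tool_rot [-3.13998661e+00 -2.32094232e-04  3.19777129e-01]
contact_force [ 0.68212096 -0.54315999 -1.24810711]
torque [-0.04179048 -0.03000589  0.03379893]
opening 0.09187129054766918
scene 595.630560525908 595.630560525908 314.52226290466723 240.7818513484134 [[-0.81871611  0.44098366 -0.36774629  0.8881373 ]
 [ 0.57415395  0.6207456  -0.53387465  0.48700686]
 [-0.00715311 -0.64823476 -0.76140694  0.75669903]
 [ 0.          0.          0.          1.        ]]
top 533.2369988175966 533.2369988175966 327.09528963183345 229.47843192061805 [[ 0.01821988 -0.986435    0.16313807  0.41152526]
 [-0.99972872 -0.01560597  0.01729004  0.03724429]
 [-0.01450958 -0.16340883 -0.98645173  0.93013669]
 [ 0.          0.          0.          1.        ]]
wrist 371.64829954431775 371.64829954431775 319.5418218740208 240.65087452932315 [[ 0.31516521 -0.91123477 -0.2651831   0.23715394]
 [-0.9490359  -0.30300129 -0.08672416 -0.47412883]
 [-0.00132475  0.27900072 -0.96028998  0.38447765]
 [ 0.          0.          0.          1.        ]]
```

View pics/scene0.png

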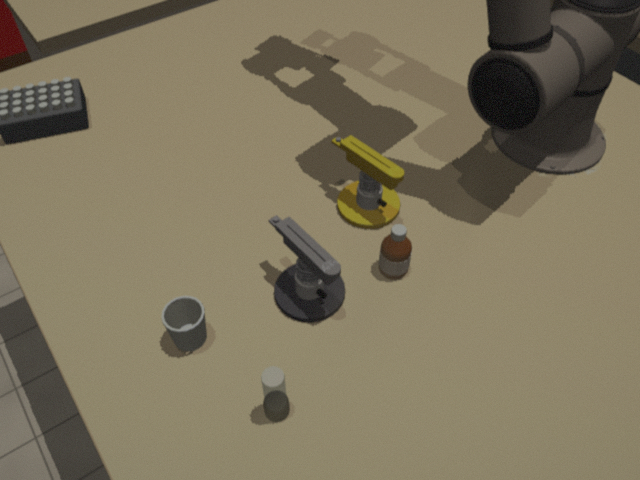

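View pics/top0.png

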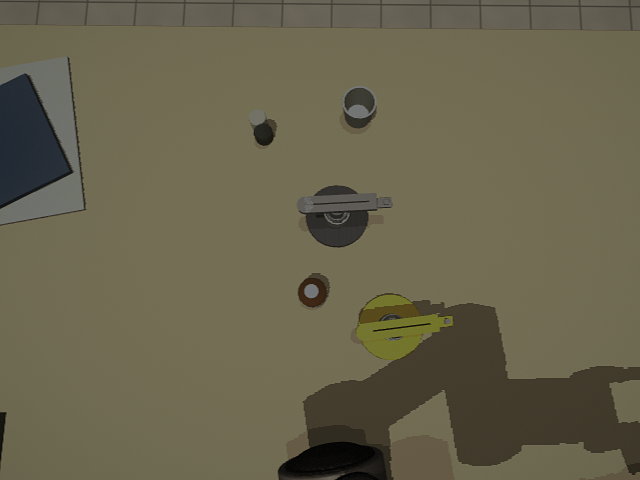

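View pics/wrist0.png

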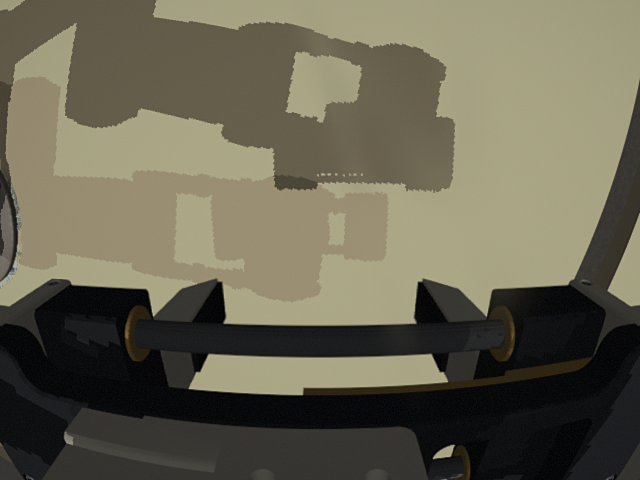

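Candidates: the grey head at top (338,204) / scene (308,262), and the yellow one at top (402,326) / scene (370,175). The grey one fits ("bare grey metal"), since yellow is excluded. Its lug is at top (385,202) and its round end at (305,204). I'll confirm this in an enlarged crop.

```bash
python3 - <<'E'
import pickle,cv2,numpy as np
d=pickle.load(open("cams0.pkl","rb"))
a=d["top"]["pixels"][180:255,290:400,::-1]; b=d["scene"]["pixels"][205:325,260:360,::-1]
a=cv2.resize(a,None,fx=7,fy=7,interpolation=cv2.INTER_CUBIC)
b=cv2.resize(b,None,fx=5,fy=5,interpolation=cv2.INTER_CUBIC)
cv2.imwrite("pics/ctop.png",a);cv2.imwrite("pics/cscene.png",b)
E
```

```text
(no output)
```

View pics/ctop.png

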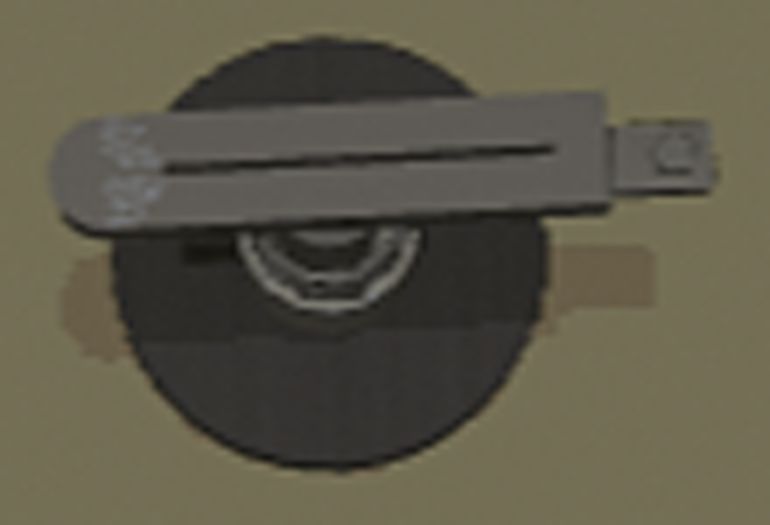

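View pics/cscene.png

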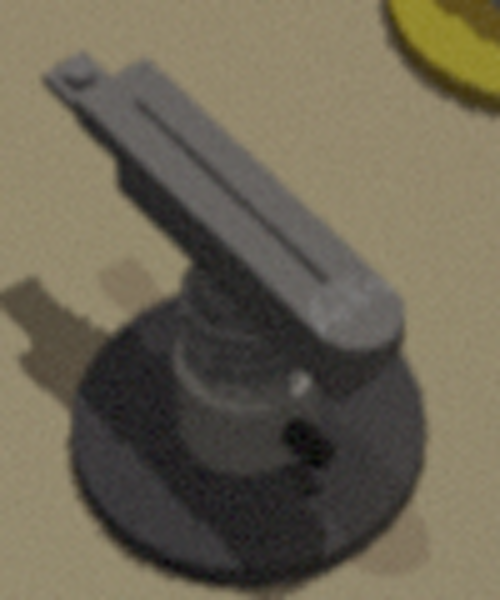

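The crops confirm it: a grey head on a dark foot. The slot ends are at top (369.3,201.3) on the lug side and (313.3,204.3) on the round side. In the scene view they are (287.4,225) and (325.4,261).

```bash
cat > h.py <<'E'
import pickle,cv2,numpy as np
def ray(c,p):
    T=c["world_from_camera"]; v=T[:3,:3]@np.array([(p[0]-c["cx"])/c["fx"],(p[1]-c["cy"])/c["fy"],1.]); return T[:3,3],v
def at(c,p,z):
    o,v=ray(c,p); return o+v*(z-o[2])/v[2]
def tri(c1,p1,c2,p2):
    A=[];b=[]
    for c,p in((c1,p1),(c2,p2)):
        o,v=ray(c,p);v=v/np.linalg.norm(v);M=np.eye(3)-np.outer(v,v);A.append(M);b.append(M@o)
    return np.linalg.lstsq(np.vstack(A),np.hstack(b),rcond=None)[0]
E
python3 - <<'E'
from h import *
np.set_printoptions(precision=4,suppress=True)
d=pickle.load(open("cams0.pkl","rb")); t,s=d["top"],d["scene"]
P={}
for n,a,b in(("lug",(368.8,200.8),(286.9,224.5)),("rnd",(312.8,203.8),(324.9,260.5))):
    print(n,at(t,a,.115),at(s,b,.115),tri(t,a,s,b)); P[n]=at(t,a,.115),at(s,b,.115)
for i in(0,1):
    v=P["rnd"][i]-P["lug"][i]; print("len",np.linalg.norm(v),"yaw",np.arctan2(v[1],v[0]),"mid",(P["rnd"][i]+P["lug"][i])/2)
# foot centre (top), edges
print("foot",at(t,(290+325/7,180+253/7),.008))
print("bottle top",at(t,(311,291),.095),"lamp base",at(t,(264,134),.0),"lamp top",at(t,(258,118),.098),"beaker rim",at(t,(359,103),.065))
E
```

```text
lug [ 0.5928 -0.0128  0.115 ] [ 0.5931 -0.0115  0.115 ] [ 0.5928 -0.0126  0.1139]
rnd [0.5866 0.0746 0.115 ] [0.587  0.0745 0.115 ] [0.5868 0.0745 0.1148]
len 0.08759848804764993 yaw 1.6405699346038085 mid [0.5897 0.0309 0.115 ]
len 0.08621301018093153 yaw 1.640748971427565 mid [0.59   0.0315 0.115 ]
foot [0.5881 0.0374 0.008 ]
bottle top [0.4521 0.0752 0.095 ] lamp base [0.7402 0.172  0.    ] lamp top [0.7329 0.1687 0.098 ] beaker rim [0.7747 0.0018 0.065 ]
```

The visible slot is only 87 mm long because bright scuff marks hide its round end. The overall bar length (about 122 mm) and the square edge both put the lug end at x ≈ -50. Stepping 50 mm along the slot from there gives a middle of (0.589,0.037), which agrees with the foot centre (0.588,0.037). The slot runs with yaw 1.64, from (0.593,-0.013) to (0.586,0.087). I'll move above the lug end with the jaws across the slot and shut.

Request:
send_rows:
  plan:
    - [[0.0214,0.02425,0],[0,0,0.066],255]
    - [[0.0214,0.02425,0],[0,0,0.066],255]
    - [[0.0214,0.02425,0],[0,0,0.066],255]
    - [[0.0214,0.02425,0],[0,0,0.066],255]
    - [[0.0214,0.02425,0],[0,0,0.066],255]
    - [[0.0214,0.02425,0],[0,0,0.066],255]
    - [[0.0214,0.02425,0],[0,0,0.066],255]
    - [[0.0214,0.02425,0],[0,0,0.066],255]
    - [[0.0214,0.02425,0],[0,0,0.066],255]
    - [[0.0214,0.02425,0],[0,0,0.066],255]
    - [[0.0214,0.02425,0],[0,0,0.066],255]
    - [[0.0214,0.02425,0],[0,0,0.066],255]
    - [[0.0214,0.02425,0],[0,0,0.066],255]
    - [[0.0214,0.02425,0],[0,0,0.066],255]
    - [[0.0214,0.02425,0],[0,0,0.066],255]
    - [[0.0214,0.02425,0],[0,0,0.066],255]
    - [[0.0214,0.02425,0],[0,0,0.066],255]
    - [[0.0214,0.02425,0],[0,0,0.066],255]
    - [[0.0214,0.02425,0],[0,0,0.066],255]
    - [[0.0214,0.02425,0],[0,0,0.066],255]
  newtons: 10

```text
time: 2.15
tool_pos: [0.5937, -0.0122, 0.2264]
tool_rot: [-3.141, -0.0, 1.643]
contact_force: [0.1, -0.9, 0.5]
opening: 0.0002
```

Request:
send_rows:
  plan:
    - [[0,0,-0.02],[0,0,0],255]
    - [[0,0,-0.02],[0,0,0],255]
    - [[0,0,-0.02],[0,0,0],255]
    - [[0,0,-0.015],[0,0,0],255]
    - [[0,0,-0.01],[0,0,0],255]
    - [[0,0,-0.005],[0,0,0],255]
    - [[0,0,0],[0,0,0],255]
    - [[0,0,0],[0,0,0],255]

```text
time: 2.95
tool_pos: [0.5935, -0.0135, 0.1374]
tool_rot: [3.14, 0.0, 1.64]
contact_force: [0.1, 0.4, 0.8]
opening: -0.0002
```

```bash
python3 - <<'E'
from cell import robot, imaging
import cv2,pickle,numpy as np
d={n:imaging.read_camera(n) for n in("scene","top","wrist")}
pickle.dump(d,open("cams1.pkl","wb"))
s=robot.observe(); print(s["time"],s["tool_pos"],s["contact_force"])
a=cv2.resize(d["scene"]["pixels"][170:330,230:390,::-1],(600,600),interpolation=cv2.INTER_CUBIC)
cv2.imwrite("pics/s1.png",a); cv2.imwrite("pics/w1.png",d["wrist"]["pixels"][:,:,::-1])
E
```

```text
3.1 [ 0.59348157 -0.01345503  0.13753525] [0.07214889 0.17147473 0.34515624]
```

View pics/s1.png

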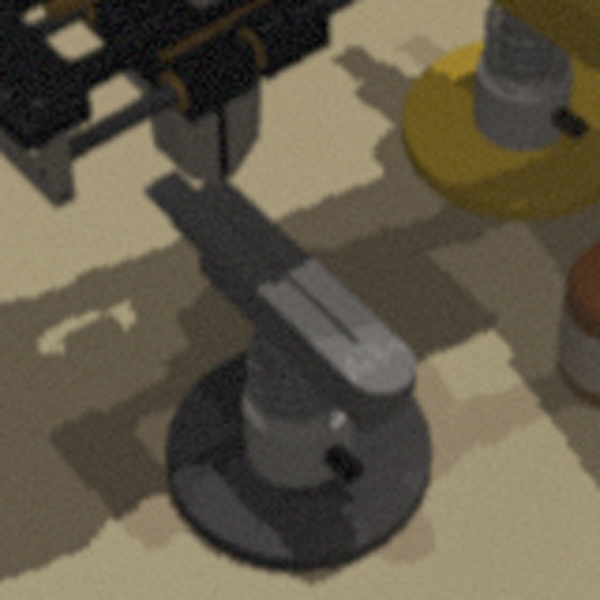

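View pics/w1.png

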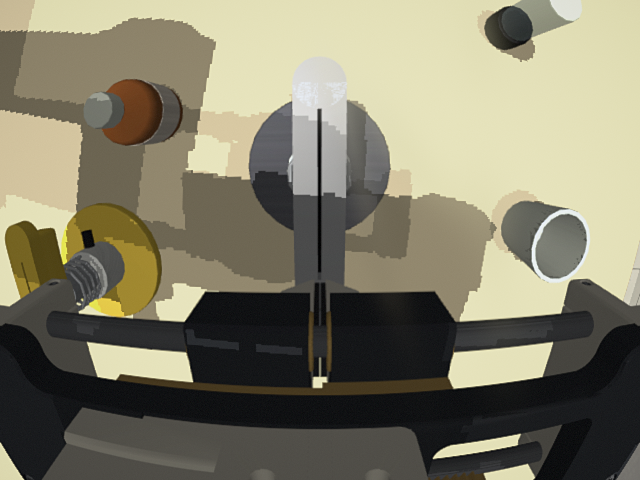

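The wrist view shows the slot at column 319, in line with the closed fingertips at 320, which are over the lug end. Bottle, beaker and lamp are well clear. Next I'll lower gently to about 5 mm of press (TCP z 0.110).

Request:
send_rows:
  plan:
    - [[0,0,-0.008],[0,0,0],255]
    - [[0,0,-0.006],[0,0,0],255]
    - [[0,0,-0.004],[0,0,0],255]
    - [[0,0,-0.003],[0,0,0],255]
    - [[0,0,-0.002],[0,0,0],255]
    - [[0,0,-0.002],[0,0,0],255]
    - [[0,0,-0.002],[0,0,0],255]
    - [[0,0,0],[0,0,0],255]
    - [[0,0,0],[0,0,0],255]
    - [[0,0,0],[0,0,0],255]

```text
time: 4.1
tool_pos: [0.5931, -0.0134, 0.11]
tool_rot: [3.141, 0.0, 1.64]
contact_force: [-1.4, 0.9, 3.2]
opening: 0.0004
```

```bash
python3 - <<'E'
from cell import robot, imaging
import cv2,pickle,numpy as np
d={n:imaging.read_camera(n) for n in("scene","top")}
for i in range(4):
    imaging.read_camera("top"); s=robot.observe(); print(s["time"],s["tool_pos"],s["contact_force"])
a=cv2.resize(d["scene"]["pixels"][170:330,230:390,::-1],(600,600),interpolation=cv2.INTER_CUBIC)
cv2.imwrite("pics/s2.png",a)
E
```

```text
4.25 [ 0.59306668 -0.0133866   0.1098756 ] [-2.17734253  0.9370319   2.89551271]
4.3 [ 0.59308335 -0.01338192  0.10984976] [-2.79391566 -0.01871804  3.33982301]
4.35 [ 0.5930738  -0.01339662  0.10982315] [-3.340155    0.58524038  2.98748518]
4.4 [ 0.59308364 -0.01336333  0.10980726] [-2.85448181  0.3015874   2.78788567]
```

View pics/s2.png

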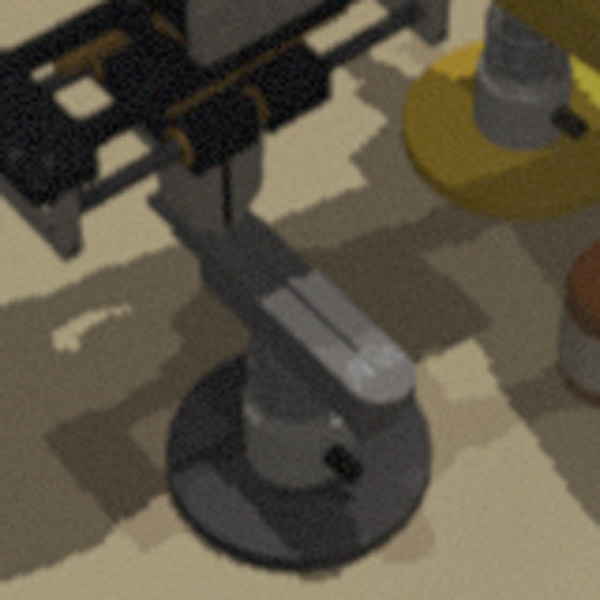

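Fz is about 3 N, which matches 5 mm of press at the lug end. Now I'll trace at 30 mm/s along the slot direction.

Request:
send_rows:
  plan:
    - [[-0.0002,0.003,0],[0,0,0],255]
    - [[-0.0002,0.003,0],[0,0,0],255]
    - [[-0.0002,0.003,0],[0,0,0],255]
    - [[-0.0002,0.003,0],[0,0,0],255]
    - [[-0.0002,0.003,0],[0,0,0],255]
    - [[-0.0002,0.003,0],[0,0,0],255]
    - [[-0.0002,0.003,0],[0,0,0],255]
    - [[-0.0002,0.003,0],[0,0,0],255]
    - [[-0.0002,0.003,0],[0,0,0],255]
    - [[-0.0002,0.003,0],[0,0,0],255]

```text
time: 5.4
tool_pos: [0.591, 0.0169, 0.1097]
tool_rot: [-3.142, 0.0, 1.64]
contact_force: [0.4, -2.3, 2.9]
opening: 0.0007
```

Request:
send_rows:
  plan:
    - [[-0.0002,0.003,0],[0,0,0],255]
    - [[-0.0002,0.003,0],[0,0,0],255]
    - [[-0.0002,0.003,0],[0,0,0],255]
    - [[-0.0002,0.003,0],[0,0,0],255]
    - [[-0.0002,0.003,0],[0,0,0],255]
    - [[-0.0002,0.003,0],[0,0,0],255]
    - [[-0.0002,0.003,0],[0,0,0],255]
    - [[-0.0002,0.003,0],[0,0,0],255]
    - [[-0.0002,0.003,0],[0,0,0],255]
    - [[-0.0002,0.003,0],[0,0,0],255]

```text
time: 6.4
tool_pos: [0.589, 0.0468, 0.1097]
tool_rot: [3.142, 0.0, 1.64]
contact_force: [0.8, -2.2, 3.4]
opening: 0.0004
```

```bash
python3 - <<'E'
from cell import robot, imaging
import cv2
d={n:imaging.read_camera(n) for n in("scene","wrist")}
s=robot.observe(); print(s["time"],s["tool_pos"],s["contact_force"])
cv2.imwrite("pics/s3.png",cv2.resize(d["scene"]["pixels"][170:330,230:390,::-1],(600,600),interpolation=cv2.INTER_CUBIC))
cv2.imwrite("pics/w3.png",d["wrist"]["pixels"][:,:,::-1])
E
```

```text
6.5 [0.58901828 0.04727589 0.1097325 ] [ 0.04953274 -0.99214796  2.75394447]
```

View pics/s3.png

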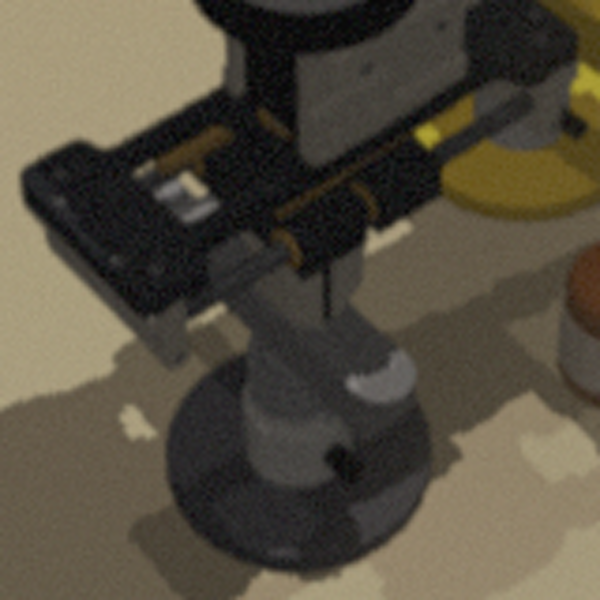

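View pics/w3.png

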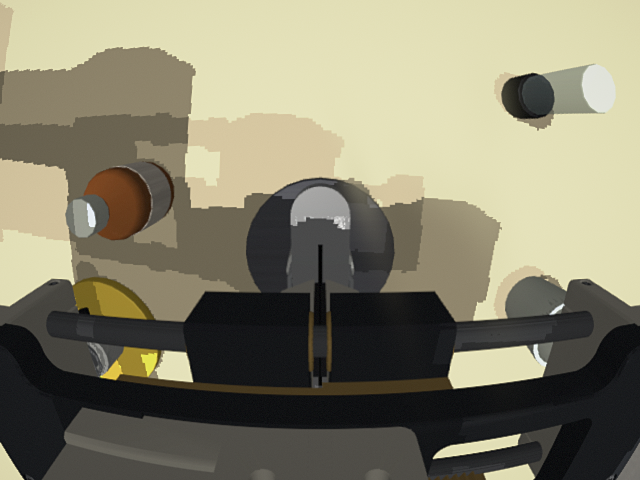

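The fingers are still centred on the slot (column 320) and about 1 cm past the middle, with Fz about 3 N. I'll continue to the round end.

Request:
send_rows:
  plan:
    - [[-0.0002,0.003,0],[0,0,0],255]
    - [[-0.0002,0.003,0],[0,0,0],255]
    - [[-0.0002,0.003,0],[0,0,0],255]
    - [[-0.0002,0.003,0],[0,0,0],255]
    - [[-0.0002,0.003,0],[0,0,0],255]
    - [[-0.0002,0.003,0],[0,0,0],255]
    - [[-0.0002,0.003,0],[0,0,0],255]
    - [[-0.0002,0.003,0],[0,0,0],255]
    - [[-0.0002,0.003,0],[0,0,0],255]
    - [[-0.0002,0.003,0],[0,0,0],255]
    - [[-0.0002,0.003,0],[0,0,0],255]
    - [[-0.0002,0.003,0],[0,0,0],255]
    - [[-0.0002,0.003,0],[0,0,0],255]
    - [[-0.0001,0.002,0],[0,0,0],255]
    - [[0,0,0],[0,0,0],255]
    - [[0,0,0],[0,0,0],255]

```text
time: 8.1
tool_pos: [0.5863, 0.0881, 0.1097]
tool_rot: [3.141, -0.001, 1.64]
contact_force: [0.4, 0.4, 3.7]
opening: 0.001
```

```bash
python3 - <<'E'
from cell import robot, imaging
import cv2
d={n:imaging.read_camera(n) for n in("scene","wrist")}
s=robot.observe(); print(s["time"],s["tool_pos"],s["contact_force"])
cv2.imwrite("pics/s4.png",cv2.resize(d["scene"]["pixels"][170:330,230:390,::-1],(600,600),interpolation=cv2.INTER_CUBIC))
cv2.imwrite("pics/w4.png",d["wrist"]["pixels"][:,:,::-1])
E
```

```text
8.2 [0.5862893  0.08811609 0.10971855] [-0.04379766  3.15549083  4.02324848]
```

View pics/s4.png

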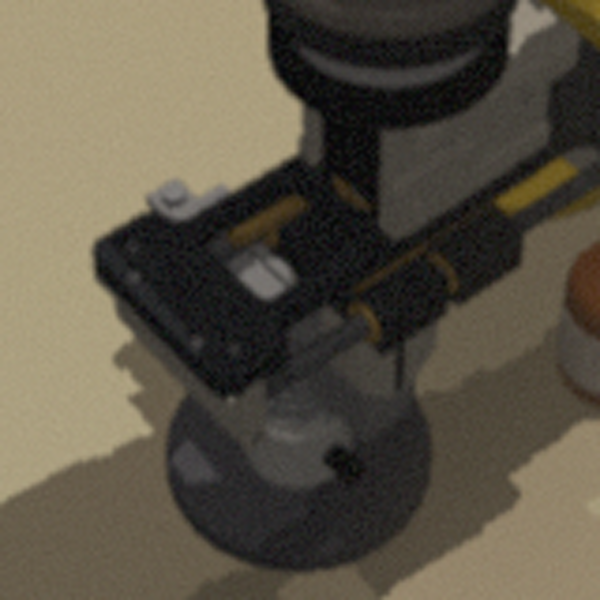

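View pics/w4.png

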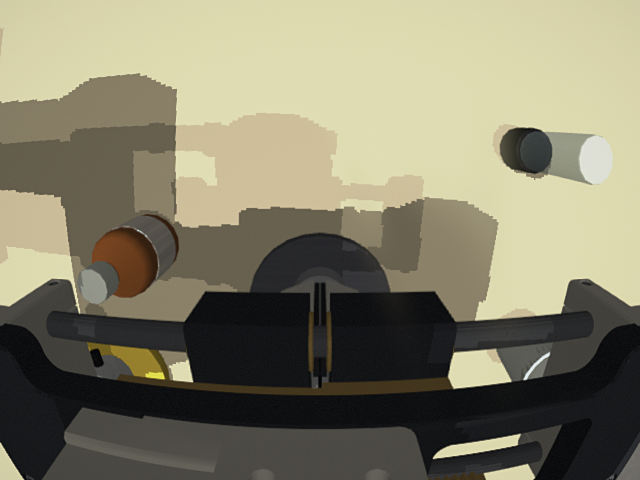

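The fingertips are at the rounded end (x ≈ +51 mm) and still touching at about 4 N. Now I'll lift straight up, slowly at first.

Request:
send_rows:
  plan:
    - [[0,0,0.002],[0,0,0],255]
    - [[0,0,0.002],[0,0,0],255]
    - [[0,0,0.002],[0,0,0],255]
    - [[0,0,0.002],[0,0,0],255]
    - [[0,0,0.004],[0,0,0],255]
    - [[0,0,0.008],[0,0,0],255]
    - [[0,0,0.015],[0,0,0],255]
    - [[0,0,0.02],[0,0,0],255]
    - [[0,0,0.02],[0,0,0],255]
    - [[0,0,0.02],[0,0,0],255]
    - [[0,0,0.015],[0,0,0],255]
    - [[0,0,0.005],[0,0,0],255]
    - [[0,0,0],[0,0,0],255]
    - [[0,0,0],[0,0,0],255]
    - [[0,0,0],[0,0,0],255]

```text
time: 9.7
tool_pos: [0.5859, 0.0876, 0.2237]
tool_rot: [-3.14, -0.0, 1.64]
contact_force: [0.4, 0.9, -0.3]
opening: 0.0006
```

```bash
python3 - <<'E'
from cell import robot, imaging
import cv2
d={n:imaging.read_camera(n) for n in("scene","wrist","top")}
s=robot.observe(); print(s["time"],s["tool_pos"],s["contact_force"])
for n in d: cv2.imwrite(f"pics/{n}5.png",d[n]["pixels"][:,:,::-1])
E
```

```text
9.85 [0.58613699 0.08759657 0.22404871] [ 0.14032223  1.08736094 -0.01322092]
```

View pics/scene5.png

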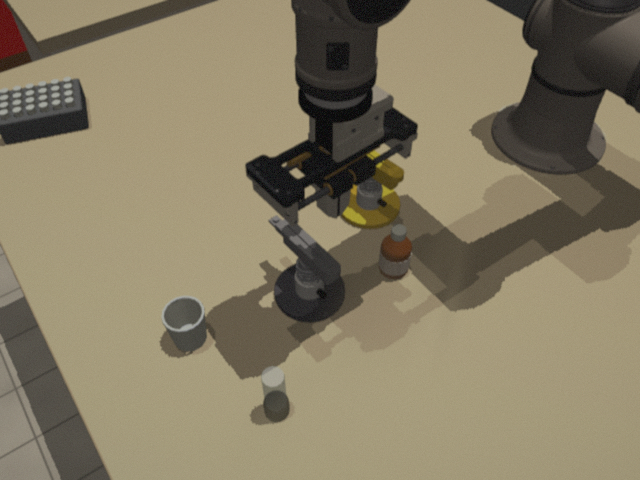

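View pics/wrist5.png

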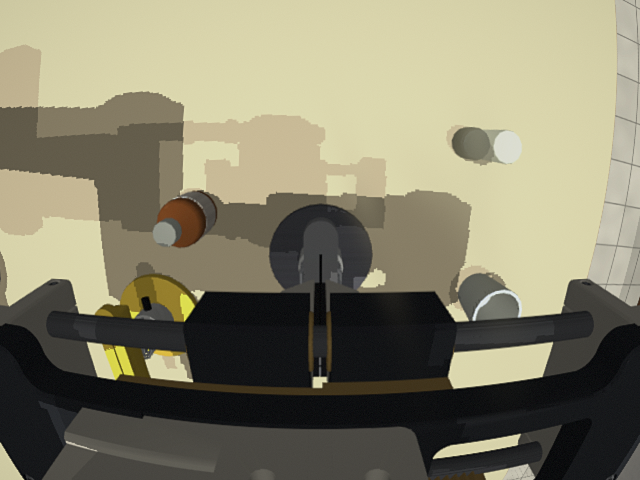

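The hand is clear. The head (scene 308,262), bottle (396,252), beaker (186,323) and lamp (275,393) all sit at their original pixels, and the contact force is about zero. I'll hand it in.

```bash
python3 -c "
from cell import robot
print(robot.hand_in())"
```

```text
the job is handed in; nothing more can be done
None
```

I traced the grey burner head's slot from the lug end to the rounded end with the fingers shut. The trace ran from x ≈ −51 mm to x ≈ +51 mm at about 30 mm/s. I then lifted the hand straight up until the fingertips were about 11 cm above the head and handed the job in. No verdict is reported.

- **Touch:** every force reading during the trace was 2.7–4.0 N upward, which fits about 5 mm of press on the spring. I read the force at stops along the slot, not continuously. In the wrist camera the slot stayed in line with the fingertips.
- **After lifting:** the contact force was about zero. By eye, the head, bottle, beaker and lamp were at the same places in the scene image as at the start. I did not measure the head's resting height separately.
- **Disagreements:**
  - The visible slot measured only about 87 mm, because bright marks near the rounded end hid part of it. I placed the rounded end from the lug end plus the stated 100 mm; the middle this gives agreed with the cradle foot's centre to about 1 mm.
  - A sideways force of about 3 N built up while the fingers rested at the lug end. It was gone at the next reading, about 3 cm along the slot.

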